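# Re-rack the turned handles in reverse order

## Task

Move the four turned tool handles from the coloured rings on the dark board into the white drying rack, one standing upright on its foot in each compartment, in reverse order: the handle that starts nearest the robot goes into the compartment farthest from the robot, the second-nearest into the second-farthest, and so on, so that the farthest handle ends nearest the robot. Do not tip any handle over, and leave all four standing free.

Things in the scene. Friction and masses are not known exactly. Their poses are not given: they have to be found in the camera images.
- pale_mid (a point): Turned tool handle, pale maple, red band (round it 40 mm above the foot; a spot of that colour on top), standing upright, 90 mm tall, 45 to 91 g. This point: on its axis half-way up, 45 mm above its flat foot (diameter 36 mm). Grip section 30 mm in diameter from 36 to 72 mm above the foot; above that under 34 mm across. z: its axis, up.
- walnut_mid (a point): Turned tool handle, brown walnut, blue band (round it 40 mm above the foot; a spot of that colour on top), standing upright, 96 mm tall, 45 to 91 g. This point: on its axis half-way up, 48 mm above its flat foot (diameter 36 mm). Grip section 30 mm in diameter from 36 to 72 mm above the foot; above that under 34 mm across. z: its axis, up.
- cherry_mid (a point): Turned tool handle, reddish cherry, green band (round it 40 mm above the foot; a spot of that colour on top), standing upright, 84 mm tall, 45 to 91 g. This point: on its axis half-way up, 42 mm above its flat foot (diameter 36 mm). Grip section 30 mm in diameter from 36 to 72 mm above the foot; above that under 34 mm across. z: its axis, up.
- ebony_mid (a point): Turned tool handle, black ebony, yellow band (round it 40 mm above the foot; a spot of that colour on top), standing upright, 90 mm tall, 45 to 91 g. This point: on its axis half-way up, 45 mm above its flat foot (diameter 36 mm). Grip section 30 mm in diameter from 36 to 72 mm above the foot; above that under 34 mm across. z: its axis, up.
- ring_red: Red ring, fixed on the dark board, outer diameter 54 mm, inner 44 mm, 14 mm high, origin at the centre of its underside, on the board's top. At the start the handle with the red band stands inside it (foot on the board); the ring never moves, so it keeps showing where that handle began.
- ring_blue: Blue ring, fixed on the dark board, outer diameter 54 mm, inner 44 mm, 14 mm high, origin at the centre of its underside, on the board's top. At the start the handle with the blue band stands inside it (foot on the board); the ring never moves, so it keeps showing where that handle began.
- ring_green: Green ring, fixed on the dark board, outer diameter 54 mm, inner 44 mm, 14 mm high, origin at the centre of its underside, on the board's top. At the start the handle with the green band stands inside it (foot on the board); the ring never moves, so it keeps showing where that handle began.
- ring_yellow: Yellow ring, fixed on the dark board, outer diameter 54 mm, inner 44 mm, 14 mm high, origin at the centre of its underside, on the board's top. At the start the handle with the yellow band stands inside it (foot on the board); the ring never moves, so it keeps showing where that handle began.
- board: Dark wooden board 250 x 76 x 12 mm, fixed, left or right of the robot, with the four rings in a row along it in any colour order. Origin: centre of its underside; x along the row, away from the robot (within 0.25 rad). Ring places at x = -90 (nearest the robot), -30, 30, 90 mm, y = 0.
- rack: White-painted wooden drying rack, fixed, 246 x 66 x 28 mm, on the other side from the board; open on top, empty: four compartments in a row, 54 x 54 mm inside, walls 6 mm thick, floor 6 mm above the table. Origin: centre of underside; x along the row, away from the robot (within 0.25 rad). Compartment centres at x = -90 (nearest the robot), -30, 30, 90 mm, y = 0. Clutter under 35 mm high lies between.
Things that resemble listed ones, but are neither listed nor needed, are in the scene too. What is shaped like the part that bears cherry_mid but purple or turquoise is not meant.

How it is judged:
By the outcome, as a careful person would: the job done as asked, in the order asked, and still so for the second after the job is handed in, with the robot touching nothing.
It also fails if it takes over 128 s, if anything falls off the work surface, if the arm or the gripper's body presses on something with over 40 N, if the wrist force passes 120 N, or if a joint passes its speed limit or range.

## Robot

A 6-joint arm with a two-finger parallel gripper is mounted at the origin on the work surface. World frame = base frame: x ahead of the robot, y to its left, z up, the work surface at z = 0. Lengths are in m, angles in rad, forces in N, time in s.
With the tool pointing down it reaches from about 0.25 to 0.8 m from the base axis. Payload 8.5 kg.
Tool frame: the origin (TCP) lies at the very end of the fingers, on their centre line; the grasp point (between the pads) lies 19 mm behind it; z points along the fingers, y is the direction in which the jaws open and shut (so a half turn about z gives the same grasp; the last joint's range is limited). The gripper opens to 85 mm and grips with 20 to 120 N. Pads are 22 mm wide; open, the fingers measure 114 mm over their backs; the gripper's body (76 mm by 85 mm) begins 54 mm behind the grasp point. The pads swing forward as they close: fully open they stand 13 mm farther back than shut.
Start: joints at [1.342, 0.238, -0.013, 1.319, 0, 1.571], TCP at [0.119, 0.511, 0.231] pointing down, gripper open.
Joint ranges: [-2.66, 2.66], [-1.03, 1.9], [-1.14, 1.46], [-1.82, 2.27], [-1.45, 1.34], [-3.14, 3.14]. Speed limits (rad/s): [2.22, 2.22, 2.79, 3.14, 3.14, 3.14].

## Interface

Orientations are given as a unit quaternion [x, y, z, w].
In Python, from cell import observe, snapshot, get_calibration, hand_in, boxes_of gives the robot as it stands.
- The arm moves only by the shell command python3 -m crank 'ROWS' [OPENING]. ROWS is JSON, a list that holds one entry, the list of rows, each a list of 6 numbers: the shift along the tool's x, y, z as a fraction of full scale, then the turn, a rotation vector about the tool's x, y, z as a fraction of full scale. A call has 1 to 20 rows; each row shifts and turns the commanded pose from where the row before left it, along the tool's axes as they then stand; what a row does not reach is not made up. Full scale, the value 1, is 0.8 m for a shift and 2 rad for a turn. A row lasts 1/10 s, in which the tool goes at most 50 mm and 8.59 degrees, less where a joint would pass 70% of its speed; a pose out of reach is approached as far as the arm can. A call with a number of a shift or a turn outside -1 to 1 is refused whole. A call with a gripper value outside its range is refused whole. OPENING is the gripper's target within -1 to 1 (shut at 1, half-way at 0, fully open at -1), set as the call begins (- or left out, the last holds). The fingers move at their own pace and stop on an object; the grip force is fixed at half the most. Time passes only in rows, so rows that do not move let the fingers close. It gives the time, the measured TCP pose, the force and the opening at its end, in the units of the state.
- observe(): the state, without advancing time (a new reading comes with each control period).
- snapshot(name): name is "side" or "top"; returns the picture (420x560x3 uint8, red, green, blue); there is no depth.
- get_calibration(name): a dict with "K" (3x3 intrinsics, pixels), "position" and "rotation" of the camera in the world. Camera axes: x right, y up, looking along -z (the intrinsics and any distortion apply to the point x, -y, -z); pixel columns grow to the right and rows downward; lengths in m; the calibration is good to about 2 mm. A picture is of the moment at which its call begins. get_calibration takes no time and is no camera call.
- hand_in(): hands the job in, once; it reports no verdict.
Trained networks look in the newest picture that a camera, given by its name, has taken for a name from the list of things; names that differ only in an ending like _2 or _b are one class to them, and where a whole thing is asked for, a point or a joint stands for the part that bears it (a point fixed in the world has none). Each returns a list of dicts, best first, with "p" (0 to 1); they miss things now and then, are a little off and sometimes report something else, mostly with a low value. They report only what shows in the picture. A call takes as long as a camera call. They do not tell look-alikes from the thing itself.
- boxes_of(name, camera): "point" ([x, y, z] in m, in world coordinates, good to about 4 mm: the middle of the surface that is visible of it).
The state is a dict: "t": time; "joints": joint angles; "joint_velocities": joint speeds; "joint_efforts": joint torques, N m; "tool_pos": TCP position; "eef_rot": TCP orientation; "contact_force": force on the tool from outside, world axes, zero at the start; "moment": the same for the moment, N m; "gripper_width": finger opening in m.
Only numpy, scipy, OpenCV 4.12 (cv2) and the standard library are available. Lean on these libraries where they do the work, as an engineer would, in place of code of your own. Each camera call takes 0.05 s, during which the arm holds its last target.

## Working session

There is one attempt and no reset: what is moved stays moved. The work goes in short steps, Python scripts to look and compute and a shell command to move; the robot and the scene stay as the last step left them, time stands still between calls to the robot, and variables do not carry over. Pictures are saved under pics/ and viewed, and the job is handed in when it is done.

```bash
ls; mkdir -p pics; python3 - <<'E'
from cell import *
import cv2, numpy as np
print(observe())
for n in("side","top"):
    im=snapshot(n); cv2.imwrite(f"pics/{n}0.png",cv2.cvtColor(im,cv2.COLOR_RGB2BGR)); c=get_calibration(n); print(n,c)
    for k in ["pale_mid","walnut_mid","cherry_mid","ebony_mid","ring_red","ring_blue","ring_green","ring_yellow","board","rack"]:
        print(k,[(np.round(d["point"],3).tolist(),round(d["p"],2)) for d in boxes_of(k,n)])
E
```

```text
pics
{'t': 0.0, 'joints': array([ 1.34199823e+00,  2.38776389e-01, -1.42804232e-02,  1.31918974e+00,
        1.41986019e-05,  1.57081134e+00]), 'joint_velocities': array([-8.96354556e-04,  1.16218590e-03,  8.72336525e-05,  8.93520121e-04,
        7.64940336e-04, -1.03339853e-03]), 'joint_efforts': array([ 1.09867494e-05, -5.38780046e+01,  3.46437979e+01,  1.85505662e-02,
        2.04042180e-04, -6.23693044e-07]), 'tool_pos': array([0.11897306, 0.51090525, 0.23066974]), 'eef_rot': array([ 1.14157117e-01,  9.93462444e-01, -7.19560836e-04, -8.98185947e-05]), 'contact_force': array([-0.12131023,  0.43896628,  0.09967048]), 'moment': array([ 0.01007481, -0.01816997, -0.01964872]), 'gripper_width': 0.08538720186855495}
side {'K': array([[490.87205616,   0.        , 278.05439711],
       [  0.        , 490.87205616, 209.01451231],
       [  0.        ,   0.        ,   1.        ]]), 'position': array([0.40714643, 0.75364476, 0.60470844]), 'rotation': array([-0.02322428,  0.458478  ,  0.88638272, -0.05986836])}
pale_mid [([0.559, 0.225, 0.067], 0.89), ([0.509, 0.236, 0.067], 0.63), ([0.513, 
[... 644 characters left out ...]
810571, 0.05151279, 1.04189206]), 'rotation': array([-0.07500912,  0.07452899,  0.71810756, -0.68785216])}
pale_mid [([0.561, 0.21, 0.084], 0.89), ([0.446, 0.229, 0.081], 0.25)]
walnut_mid [([0.5, 0.221, 0.096], 0.56), ([0.5, 0.216, 0.026], 0.4)]
cherry_mid [([0.449, 0.234, 0.084], 0.76), ([0.353, 0.256, 0.076], 0.62)]
ebony_mid [([0.62, 0.199, 0.077], 0.66)]
ring_red [([0.556, 0.202, 0.029], 0.69)]
ring_blue []
ring_green [([0.521, -0.216, 0.004], 0.66), ([0.52, 0.207, 0.015], 0.54), ([0.62, 0.198, 0.078], 0.51), ([0.439, 0.225, 0.026], 0.41)]
ring_yellow [([0.614, 0.188, 0.028], 0.73)]
board [([0.52, 0.209, 0.014], 0.82)]
rack [([0.519, -0.222, 0.005], 0.73), ([0.498, 0.216, 0.028], 0.21)]
```

View pics/side0.png

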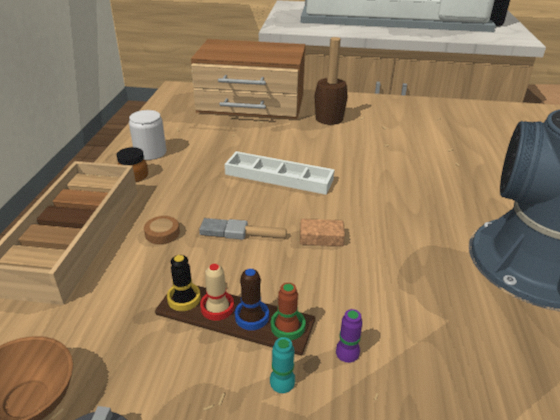

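View pics/top0.png

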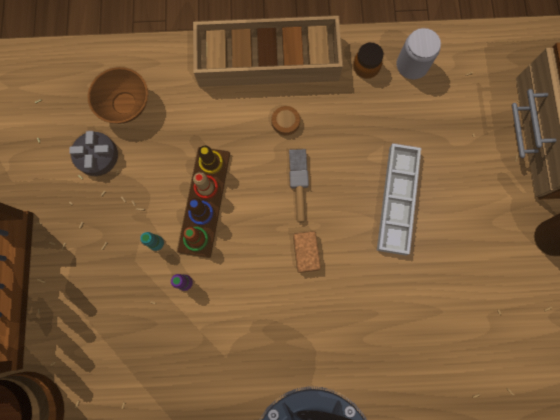

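The side view shows the row ebony (181,280), pale (216,290), walnut (251,297), cherry (288,308), with the base to the right, so cherry is nearest the robot. The purple (350,333) and turquoise (283,363) look-alikes stand off the board. The rack's far end is at (235,165) and its near end at (320,178). Next I'll triangulate the spots, rings and rack.

```bash
cat > h.py <<'E'
from cell import *
import cv2, numpy as np
from scipy.spatial.transform import Rotation as R
C={n:get_calibration(n) for n in("side","top")}
def proj(n,P):
    c=C[n];p=R.from_quat(c["rotation"]).inv().apply(np.atleast_2d(P)-c["position"])
    q=np.c_[p[:,0],-p[:,1],-p[:,2]]@c["K"].T
    return q[:,:2]/q[:,2:]
def ray(n,uv):
    c=C[n];d=np.linalg.inv(c["K"])@[uv[0],uv[1],1]
    return c["position"],R.from_quat(c["rotation"]).apply([d[0],-d[1],-d[2]])
def onz(n,uv,z):
    o,d=ray(n,uv);return o+d*(z-o[2])/d[2]
def tri(a,b):
    A=[];B=[];
    L=[ray("side",a),ray("top",b)]
    M=np.zeros((3,3));v=np.zeros(3)
    for o,d in L:
        d=d/np.linalg.norm(d);Q=np.eye(3)-np.outer(d,d);M+=Q;v+=Q@o
    p=np.linalg.solve(M,v)
    return p,max(np.linalg.norm(np.cross(p-o,d/np.linalg.norm(d))) for o,d in L)
E
python3 - <<'E'
from h import *
print(proj("side",[[.44,.252,.02],[.52,-.217,.02]]),proj("top",[[.44,.252,.02],[.52,-.217,.02]]),proj("top",[[.119,.511,.23]]))
for n,(x0,y0,x1,y1) in {"side":(150,240,400,400),"top":(130,135,240,300)}.items():
    im=cv2.imread(f"pics/{n}0.png")[y0:y1,x0:x1]
    cv2.imwrite(f"pics/{n}0c.png",cv2.resize(im,None,fx=3 if n=="side" else 3.5,fy=3 if n=="side" else 3.5,interpolation=cv2.INTER_CUBIC))
    h=cv2.cvtColor(im,cv2.COLOR_BGR2HSV)
    for k,(a,b) in {"red":(175,4),"blue":(108,125),"green":(45,80),"yellow":(24,33)}.items():
        H=h[...,0]; m=((H>=a)|(H<=b)) if a>b else ((H>=a)&(H<=b))
        m=(m&(h[...,1]>150)&(h[...,2]>70)).astype(np.uint8)
        N,l,s,c=cv2.connectedComponentsWithStats(m)
        print(n,k,[(s[i][4],(s[i][:4]+[x0,y0,0,0]).tolist(),np.round(c[i]+[x0,y0],1).tolist()) for i in range(1,N) if s[i][4]>8])
E
```

```text
[[293.36036423 331.72080749]
 [279.67113037 170.82117784]] [[187.86339377 243.66914138]
 [396.32400222 199.35588307]] [[  2.90464709 430.62626987]]
side red [(np.int32(44), [210, 264, 9, 6], [213.7, 266.5]), (np.int32(438), [200, 292, 34, 29], [216.7, 307.8])]
side blue [(np.int32(48), [246, 269, 9, 7], [249.8, 272.1]), (np.int32(407), [235, 301, 34, 29], [251.5, 316.7])]
side green [(np.int32(25), [284, 285, 9, 5], [287.6, 286.6]), (np.int32(24), [349, 312, 8, 6], [351.8, 314.1]), (np.int32(9), [302, 324, 2, 7], [302.2, 326.7]), (np.int32(41), [275, 330, 16, 8], [282.6, 334.0]), (np.int32(21), [292, 330, 9, 7], [295.7, 333.6]), (np.int32(45), [278, 339, 11, 9], [283.1, 343.3]), (np.int32(16), [273, 368, 8, 7], [276.1, 371.6]), (np.int32(11), [288, 369, 4, 6], [289.5, 371.5])]
side yellow []
top red [(np.int32(26), [196, 175, 6, 5], [198.5, 177.0]), (np.int32(29), [207, 176, 10, 12], [212.8, 180.2]), (np.int32(38), [194, 185, 14, 13], [198.8, 192.8])]
top blue [(np.int32(27), [191, 201, 6, 6], [193.5, 203.1]), (np.int32(9), [204, 202, 6, 5], [207.0, 203.8]), (np.int32(15), [191, 218, 11, 6], [196.9, 221.6])]
top green []
top yellow [(np.int32(33), [201, 148, 7, 6], [203.9, 150.3]), (np.int32(18), [199, 158, 3, 9], [199.6, 162.0])]
```

View pics/side0c.png

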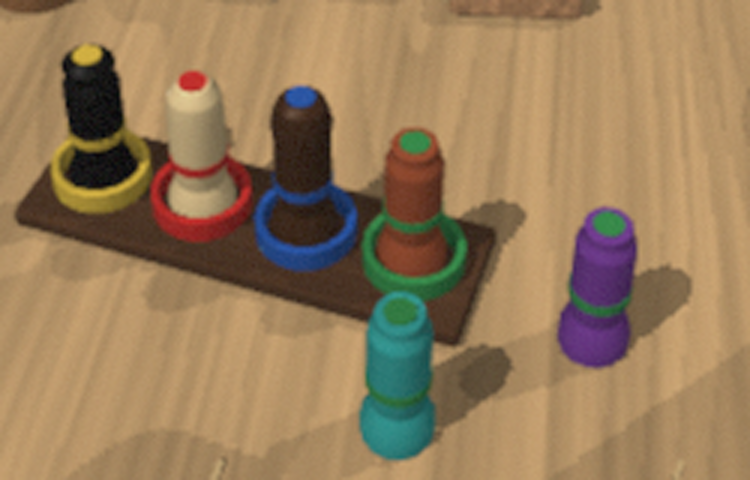

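View pics/top0c.png

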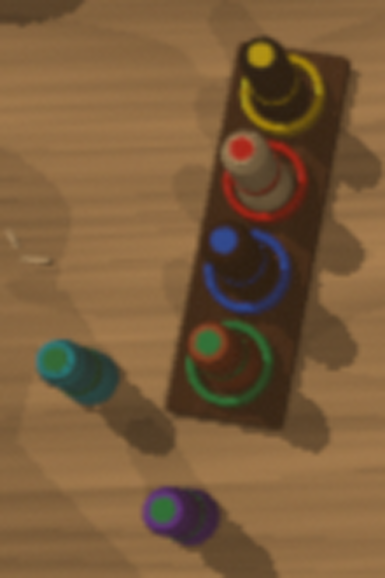

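```bash
python3 - <<'E'
from h import *
for n,(x0,y0,x1,y1),f in [("side",(215,145,345,200),6),("top",(370,135,430,265),4.5)]:
    im=cv2.imread(f"pics/{n}0.png")[y0:y1,x0:x1]
    cv2.imwrite(f"pics/{n}0r.png",cv2.resize(im,None,fx=f,fy=f,interpolation=cv2.INTER_CUBIC))
E
```

```text
(no output)
```

View pics/side0r.png

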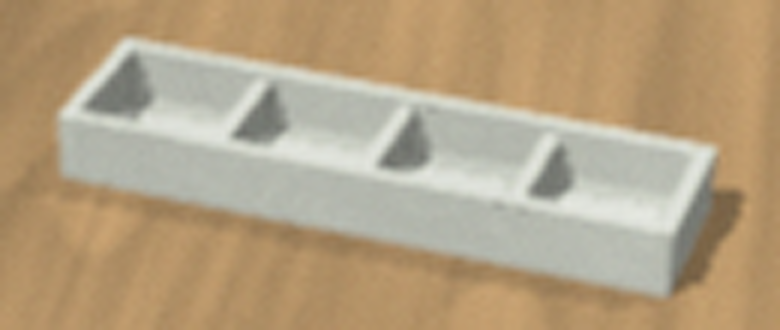

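View pics/top0r.png

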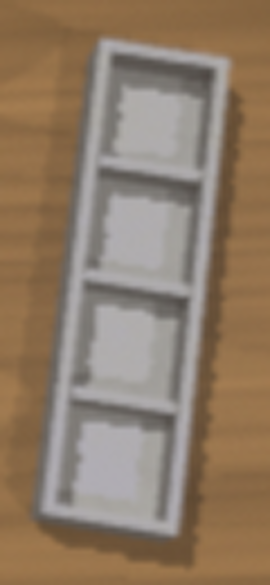

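Cherry (reddish) is the one in the green ring at side (288,308). The purple and turquoise ones are decoys. Next I'll work out the geometry.

```bash
python3 - <<'E'
from h import *
from scipy.optimize import least_squares
sp={"ebony":((178.9,257.9),(203.9,150.3)),"pale":((213.7,266.5),(198.5,177)),"walnut":((249.8,272.1),(193.5,203.1)),"cherry":((287.6,286.9),(188.8,232.4))}
T={k:tri(*v) for k,v in sp.items()}
for k,v in T.items(): print(k,v[0].round(4),v[1].round(4))
X=np.array([v[0] for v in T.values()]);
# board-line fit rack
s=np.array([(236.2,151.3),(334.3,169.5),(327,184.5),(225,164.2)])
t=np.array([(421.3,148.6),(409.6,254.1),(379.8,249.9),(393.6,143.9)])
L=np.array([(.123,-.033),(-.123,-.033),(-.123,.033),(.123,.033)])
def P(q,L,z):
    c,sn=np.cos(q[2]),np.sin(q[2]); return np.c_[q[0]+c*L[:,0]-sn*L[:,1],q[1]+sn*L[:,0]+c*L[:,1],np.full(len(L),z)]
def pr(n,q,L,z): return proj(n,P(q,L,z))
f=lambda q:np.r_[(pr("side",q,L,q[3])-s).ravel(),(pr("top",q,L,q[3])-t).ravel()]
r=least_squares(f,[.52,-.22,0,.028]);print("rack",r.x.round(4),r.fun.round(1))
# each camera alone, z=.028
for n,m in(("side",s),("top",t)):
    r2=least_squares(lambda q:(pr(n,q,L,.028)-m).ravel(),[.52,-.22,0]);print(n,r2.x.round(4),abs(r2.fun).max().round(1))
print(P(r.x,np.array([(-.09,0),(-.03,0),(.03,0),(.09,0)]),0).round(4))
for k,(a,b) in sp.items():
    print(k, onz("side",a,T[k][0][2])[:2].round(4), [boxes_of("x","top") if 0 else 0])
E
```

```text
ebony [0.6261 0.2016 0.1019] 0.0003
pale [0.568  0.2134 0.102 ] 0.0001
walnut [0.511  0.2232 0.1071] 0.0004
cherry [0.4526 0.2351 0.0962] 0.0
rack [ 0.5221 -0.2271 -0.2122  0.0243] [ 0.1  0.1 -0.   0.3 -0.  -0.4  0.1 -0.1  0.4  0.   0.2  0.3 -0.1 -0.6
 -0.6  0.2]
side [ 0.5216 -0.221  -0.2149] 0.3
top [ 0.5213 -0.2261 -0.2126] 0.6
[[ 0.4341 -0.2081  0.    ]
 [ 0.4928 -0.2208  0.    ]
 [ 0.5514 -0.2334  0.    ]
 [ 0.6101 -0.246   0.    ]]
ebony [0.6257 0.2017] [0]
pale [0.5679 0.2135] [0]
walnut [0.5106 0.2233] [0]
cherry [0.4526 0.2351] [0]
```

```bash
cat > go.py <<'E'
import sys
from h import *
def to(x,y,z,yaw=1.371):
    o=observe(); r=R.from_quat(o["eef_rot"])
    # target: tool z down, tool y at yaw
    Y=np.array([np.cos(yaw),np.sin(yaw),0]);Z=np.array([0,0,-1.]);X=np.cross(Y,Z)
    rt=R.from_matrix(np.c_[X,Y,Z])
    rv=(r.inv()*rt).as_rotvec()/2
    d=rt.inv().apply(np.array([x,y,z])-o["tool_pos"])
    print("t",o["t"],"pos",o["tool_pos"].round(4),"F",o["contact_force"].round(1),"w",round(o["gripper_width"],4),"j",o["joints"].round(2))
    print("turn(frac)",rv.round(4),"then shift frac",(d/.8).round(4),"mm",(d*1e3).round(1))
if __name__=="__main__": to(*map(float,sys.argv[1:]))
E
python3 go.py .4526 .2351 .20
```

```text
t 1.1 pos [0.1191 0.5113 0.2313] F [ 0.6 -0.7  0.3] w 0.0849 j [ 1.34  0.24 -0.01  1.32 -0.    1.57]
turn(frac) [-0.      0.     -0.0145] then shift frac [-0.4772 -0.2556  0.0391] mm [-381.7 -204.5   31.3]
```

```bash
python3 -m crank '[[[-0.02,-0.0107,0,0,0,-0.0145],[-0.035,-0.0187,0,0,0,0],[-0.042,-0.0225,0.0043,0,0,0],[-0.042,-0.0225,0.0043,0,0,0],[-0.042,-0.0225,0.0043,0,0,0],[-0.042,-0.0225,0.0043,0,0,0],[-0.042,-0.0225,0.0043,0,0,0],[-0.042,-0.0225,0.0043,0,0,0],[-0.042,-0.0225,0.0043,0,0,0],[-0.042,-0.0225,0.0043,0,0,0],[-0.042,-0.0225,0.0043,0,0,0],[-0.03,-0.016,0,0,0,0],[-0.014,-0.0075,0,0,0,0],[0,0,0,0,0,0],[0,0,0,0,0,0]]]' -1; python3 go.py .4526 .2351 .049
```

```text
t: 2.6
tool_pos: [0.4517, 0.2352, 0.2003]
eef_rot: [0.1, 0.995, -0.0, -0.0]
contact_force: [0.0, 0.5, -0.6]
gripper_width: 0.0859
t 2.6 pos [0.4517 0.2352 0.2003] F [ 0.   0.5 -0.6] w 0.0859 j [ 0.48  0.22 -0.11  1.23  0.    0.68]
turn(frac) [-0.     -0.0003 -0.0001] then shift frac [-0.0011  0.0002  0.1891] mm [-9.000e-01  1.000e-01  1.513e+02]
```

```bash
python3 -m crank '[[[-0.001,0,0.02,0,0,0],[0,0,0.03,0,0,0],[0,0,0.03,0,0,0],[0,0,0.02,0,0,0],[0,0,0.01,0,0,0],[0,0,0,0,0,0]]]'; python3 - <<'E'
from h import *
a=snapshot("side")[180:400,150:400]; cv2.imwrite("pics/a1.png",cv2.cvtColor(cv2.resize(a,None,fx=2.5,fy=2.5),cv2.COLOR_RGB2BGR))
E
```

```text
t: 3.2
tool_pos: [0.4518, 0.2352, 0.1118]
eef_rot: [0.099, 0.995, -0.0, -0.001]
contact_force: [-0.7, -0.2, 0.1]
gripper_width: 0.0853
```

View pics/a1.png

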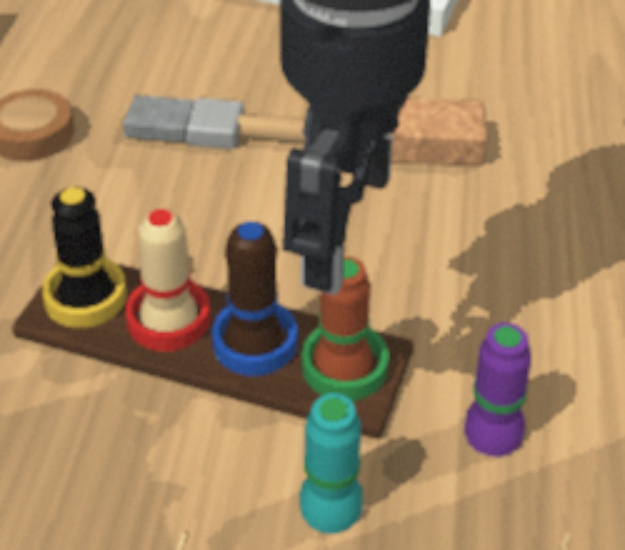

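The gripper is centred over the reddish cherry (green spot at crop 350,268), and the turquoise look-alike is clear of it. I'll go down and close.

```bash
python3 -m crank '[[[-0.001,0,0.02,0,0,0],[0,0,0.02,0,0,0],[0,0,0.02,0,0,0],[0,0,0.013,0,0,0],[0,0,0.0055,0,0,0],[0,0,0,0,0,0]]]'; python3 -m crank '[[[0,0,0,0,0,0],[0,0,0,0,0,0],[0,0,0,0,0,0],[0,0,0,0,0,0],[0,0,0,0,0,0],[0,0,0,0,0,0],[0,0,0,0,0,0],[0,0,0,0,0,0],[0,0,0,0,0,0],[0,0,0,0,0,0]]]' 1
```

```text
t: 3.85
tool_pos: [0.4538, 0.2347, 0.0497]
eef_rot: [0.1, 0.995, -0.0, -0.0]
contact_force: [-0.3, 0.6, 0.5]
gripper_width: 0.0855
t: 4.85
tool_pos: [0.454, 0.2347, 0.0501]
eef_rot: [0.1, 0.995, 0.0, 0.0]
contact_force: [-0.2, -0.6, 5.4]
gripper_width: 0.0286
```

```bash
python3 -m crank '[[[0,0,0,0,0,0],[0,0,0,0,0,0],[0,0,0,0,0,0],[0,0,-0.01,0,0,0],[0,0,-0.02,0,0,0],[0,0,-0.03,0,0,0],[0,0,-0.04,0,0,0],[0,0,-0.04,0,0,0],[0,0,-0.03,0,0,0],[0,0,-0.02,0,0,0],[0,0,0,0,0,0],[0,0,0,0,0,0]]]'; python3 go.py .6101 -.2445 .2;python3 - <<'E'
from h import *
a=snapshot("side")[100:400,150:450]; cv2.imwrite("pics/a2.png",cv2.cvtColor(cv2.resize(a,None,fx=2,fy=2),cv2.COLOR_RGB2BGR))
E
```

```text
t: 6.05
tool_pos: [0.4536, 0.2345, 0.2013]
eef_rot: [0.1, 0.995, -0.0, 0.0]
contact_force: [0.1, -0.9, -1.0]
gripper_width: 0.0285
t 6.05 pos [0.4536 0.2345 0.2013] F [ 0.1 -0.9 -1. ] w 0.0285 j [ 0.48  0.23 -0.11  1.24 -0.    0.68]
turn(frac) [-0.  0. -0.] then shift frac [-0.3105 -0.548   0.0017] mm [-248.4 -438.4    1.3]
```

View pics/a2.png

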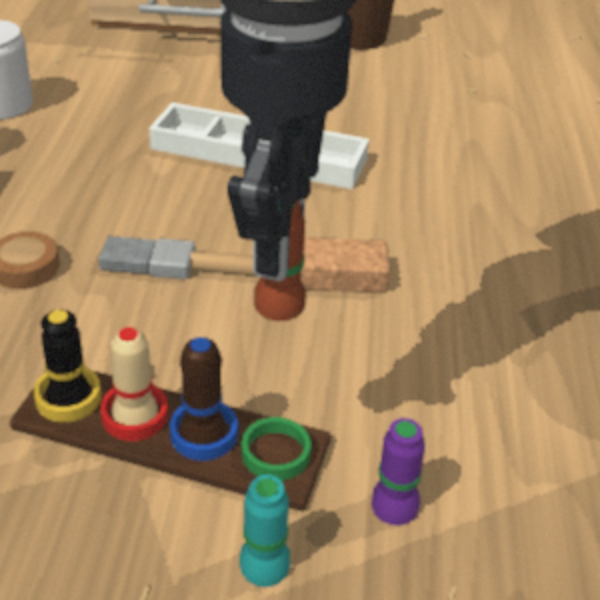

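```bash
python3 -m crank '[[[-0.0097,-0.0171,0,0,0,0],[-0.0194,-0.03425,0,0,0,0],[-0.0194,-0.03425,0,0,0,0],[-0.0194,-0.03425,0,0,0,0],[-0.0194,-0.03425,0,0,0,0],[-0.0194,-0.03425,0,0,0,0],[-0.0194,-0.03425,0,0,0,0],[-0.0194,-0.03425,0,0,0,0],[-0.0194,-0.03425,0,0,0,0],[-0.0194,-0.03425,0,0,0,0],[-0.0194,-0.03425,0,0,0,0],[-0.0194,-0.03425,0,0,0,0],[-0.0194,-0.03425,0,0,0,0],[-0.0194,-0.03425,0,0,0,0],[-0.0194,-0.03425,0,0,0,0],[-0.0194,-0.03425,0,0,0,0],[-0.0097,-0.0171,0,0,0,0],[0,0,0,0,0,0],[0,0,0,0,0,0],[0,0,0,0,0,0]]]'; python3 go.py .6101 -.2445 .085;
```

```text
t: 8.1
tool_pos: [0.6096, -0.2434, 0.2009]
eef_rot: [0.099, 0.995, 0.0, -0.001]
contact_force: [-0.8, -1.0, -0.8]
gripper_width: 0.0287
t 8.1 pos [ 0.6096 -0.2434  0.2009] F [-0.8 -1.  -0.8] w 0.0287 j [-0.38  0.48  0.27  1.37  0.   -0.18]
turn(frac) [ 0.0002 -0.0007  0.0003] then shift frac [-0.0009 -0.0013  0.1449] mm [ -0.7  -1.  115.9]
```

```bash
python3 -m crank '[[[0,-0.001,0.015,0,0,0],[0,0,0.03,0,0,0],[0,0,0.03,0,0,0],[0,0,0.03,0,0,0],[0,0,0.02,0,0,0],[0,0,0.015,0,0,0],[0,0,0,0,0,0],[0,0,0,0,0,0]]]'; python3 - <<'E'
from h import *
a=snapshot("side")[110:260,180:400]; cv2.imwrite("pics/a3.png",cv2.cvtColor(cv2.resize(a,None,fx=3,fy=3),cv2.COLOR_RGB2BGR))
a=snapshot("top")[100:290,300:500]; cv2.imwrite("pics/a3t.png",cv2.cvtColor(cv2.resize(a,None,fx=3,fy=3),cv2.COLOR_RGB2BGR))
E
```

```text
t: 8.9
tool_pos: [0.6101, -0.2449, 0.0899]
eef_rot: [0.1, 0.995, -0.0, 0.0]
contact_force: [0.6, 1.0, 0.3]
gripper_width: 0.0285
```

View pics/a3.png

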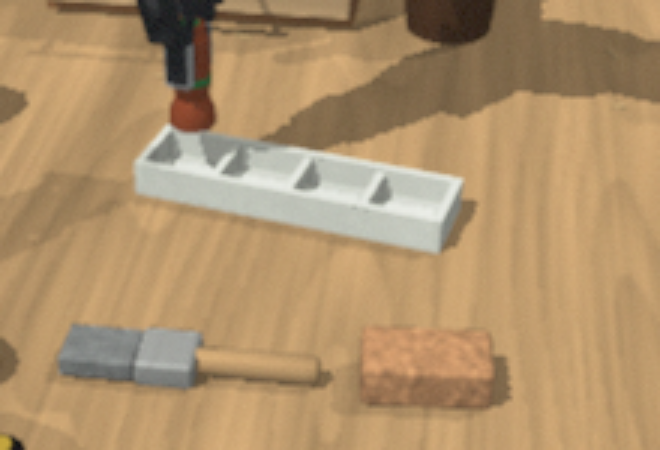

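View pics/a3t.png

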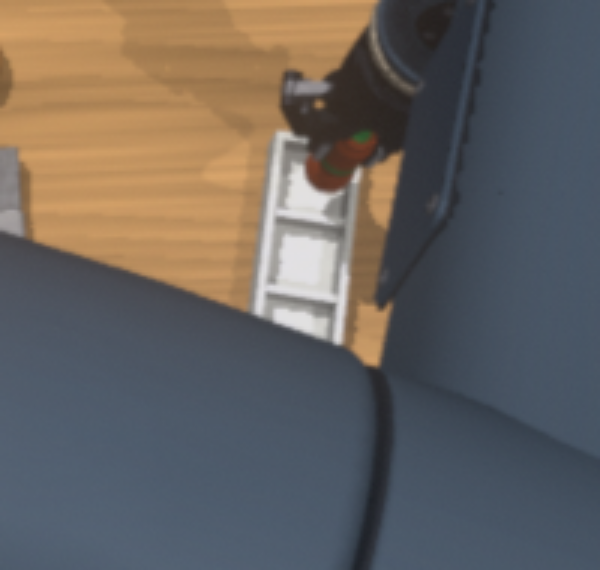

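```bash
python3 - <<'E'
from h import *
P=[[.6101,-.2449,.052],[.6101,-.2449,.006],[.6101,-.2449,.028]]
print((proj("side",P)-[180,110])*3,(proj("top",P)-[300,100])*3)
E
```

```text
[[189.46544036 119.96945967]
 [191.04581609 171.01185607]
 [190.29901585 146.89197548]] [[325.37301315 168.39200354]
 [309.48568587 187.04457527]
 [316.91545892 178.32162443]]
```

The projected slot centre falls on the compartment opening in both views, so I'll lower it.

```bash
python3 -m crank '[[[0,0,0.015,0,0,0],[0,0,0.015,0,0,0],[0,0,0.012,0,0,0],[0,0,0.008,0,0,0],[0,0,0.004,0,0,0],[0,0,0.002,0,0,0],[0,0,0,0,0,0],[0,0,0,0,0,0]]]'
```

```text
t: 9.8
tool_pos: [0.6102, -0.2453, 0.0452]
eef_rot: [0.1, 0.995, -0.0, 0.0]
contact_force: [0.3, -0.7, -0.3]
gripper_width: 0.0288
```

```bash
python3 -m crank '[[[0,0,0.0012,0,0,0],[0,0,0.0006,0,0,0],[0,0,0,0,0,0]]]'; python3 -m crank '[[[0,0,0,0,0,0],[0,0,0,0,0,0],[0,0,0,0,0,0],[0,0,0,0,0,0],[0,0,0,0,0,0],[0,0,0,0,0,0],[0,0,0,0,0,0],[0,0,-0.01,0,0,0],[0,0,-0.02,0,0,0],[0,0,-0.04,0,0,0],[0,0,-0.05,0,0,0],[0,0,-0.04,0,0,0],[0,0,-0.03,0,0,0],[0,0,-0.01,0,0,0],[0,0,0,0,0,0]]]' -1;python3 go.py .511 .2232 .2;python3 - <<'E'
from h import *
a=snapshot("side")[60:260,150:420]; cv2.imwrite("pics/a4.png",cv2.cvtColor(cv2.resize(a,None,fx=2.5,fy=2.5),cv2.COLOR_RGB2BGR))
E
```

```text
t: 10.1
tool_pos: [0.6103, -0.2453, 0.0442]
eef_rot: [0.1, 0.995, -0.0, 0.001]
contact_force: [-1.0, 0.5, 6.1]
gripper_width: 0.0287
t: 11.6
tool_pos: [0.6105, -0.2453, 0.2045]
eef_rot: [0.1, 0.995, -0.0, 0.001]
contact_force: [-0.2, -0.8, -0.3]
gripper_width: 0.0854
t 11.6 pos [ 0.6105 -0.2453  0.2045] F [-0.2 -0.8 -0.3] w 0.0854 j [-0.38  0.48  0.28  1.37 -0.   -0.18]
turn(frac) [-0.0003  0.0011  0.    ] then shift frac [0.2381 0.5493 0.0057] mm [190.5 439.5   4.5]
```

View pics/a4.png

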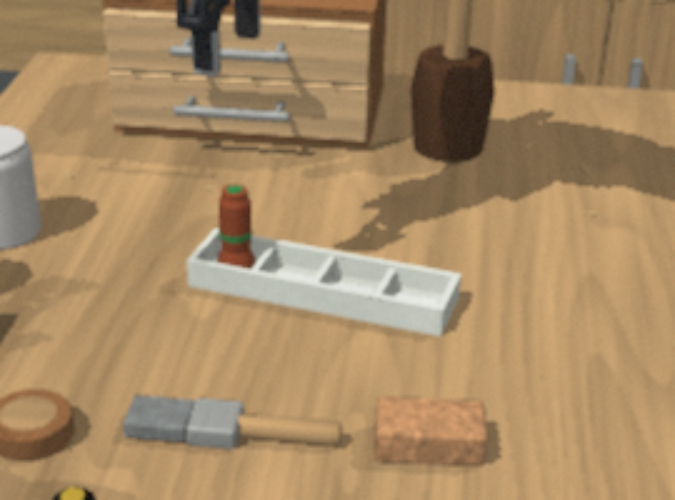

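Cherry stands upright in the farthest compartment (crop 235,225). Next is walnut.

```bash
python3 -m crank '[[[0.0075,0.0172,0,0,0,0],[0.0149,0.0343,0,0,0,0],[0.0149,0.0343,0,0,0,0],[0.0149,0.0343,0,0,0,0],[0.0149,0.0343,0,0,0,0],[0.0149,0.0343,0,0,0,0],[0.0149,0.0343,0,0,0,0],[0.0149,0.0343,0,0,0,0],[0.0149,0.0343,0,0,0,0],[0.0149,0.0343,0,0,0,0],[0.0149,0.0343,0,0,0,0],[0.0149,0.0343,0,0,0,0],[0.0149,0.0343,0,0,0,0],[0.0149,0.0343,0,0,0,0],[0.0149,0.0343,0,0,0,0],[0.0149,0.0343,0,0,0,0],[0.0075,0.0172,0,0,0,0],[0,0,0.005,0,0,0],[0,0,0,0,0,0],[0,0,0,0,0,0]]]'; python3 go.py .511 .2232 .049;python3 - <<'E'
from h import *
a=snapshot("side")[180:400,150:400]; cv2.imwrite("pics/b1.png",cv2.cvtColor(cv2.resize(a,None,fx=2.5,fy=2.5),cv2.COLOR_RGB2BGR))
E
```

```text
t: 13.65
tool_pos: [0.5099, 0.2222, 0.1988]
eef_rot: [0.1, 0.995, -0.0, -0.0]
contact_force: [0.8, 0.6, 0.4]
gripper_width: 0.0852
t 13.65 pos [0.5099 0.2222 0.1988] F [0.8 0.6 0.4] w 0.0852 j [ 0.41  0.3  -0.    1.26 -0.    0.61]
turn(frac) [-0.0005 -0.0004 -0.0004] then shift frac [-0.0011  0.0015  0.1872] mm [ -0.9   1.2 149.8]
```

View pics/b1.png

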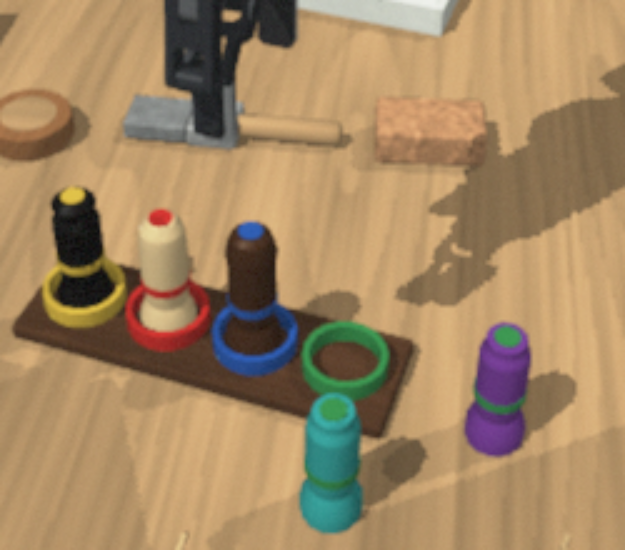

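Nothing else has moved; walnut is at crop (252,280). I'll descend to TCP 0.0495, close and lift.

```bash
python3 -m crank '[[[-0.001,0.0015,0.02,0,0,0],[0,0,0.03,0,0,0],[0,0,0.03,0,0,0],[0,0,0.03,0,0,0],[0,0,0.03,0,0,0],[0,0,0.02,0,0,0],[0,0,0.015,0,0,0],[0,0,0.008,0,0,0],[0,0,0.004,0,0,0],[0,0,0,0,0,0]]]'; python3 -m crank '[[[0,0,0,0,0,0],[0,0,0,0,0,0],[0,0,0,0,0,0],[0,0,0,0,0,0],[0,0,0,0,0,0],[0,0,0,0,0,0],[0,0,0,0,0,0],[0,0,0,0,0,0],[0,0,0,0,0,0],[0,0,0,0,0,0],[0,0,0,0,0,0],[0,0,0,0,0,0]]]' 1;
```

```text
t: 14.7
tool_pos: [0.5114, 0.224, 0.0499]
eef_rot: [0.1, 0.995, 0.0, 0.0]
contact_force: [-0.7, -0.5, -1.1]
gripper_width: 0.0853
t: 15.9
tool_pos: [0.5113, 0.2242, 0.0501]
eef_rot: [0.1, 0.995, 0.0, 0.0]
contact_force: [-1.8, -1.3, 5.9]
gripper_width: 0.0287
```

```bash
python3 -m crank '[[[0,0,-0.01,0,0,0],[0,0,-0.02,0,0,0],[0,0,-0.03,0,0,0],[0,0,-0.04,0,0,0],[0,0,-0.04,0,0,0],[0,0,-0.03,0,0,0],[0,0,-0.02,0,0,0],[0,0,0,0,0,0],[0,0,0,0,0,0]]]';  python3 go.py .5514 -.232 .2;python3 - <<'E'
from h import *
a=snapshot("side")[100:400,150:450]; cv2.imwrite("pics/b2.png",cv2.cvtColor(cv2.resize(a,None,fx=2,fy=2),cv2.COLOR_RGB2BGR))
E
```

```text
t: 16.8
tool_pos: [0.511, 0.2241, 0.2014]
eef_rot: [0.1, 0.995, -0.0, -0.0]
contact_force: [-0.2, 0.6, -0.7]
gripper_width: 0.0288
t 16.8 pos [0.511  0.2241 0.2014] F [-0.2  0.6 -0.7] w 0.0288 j [ 0.41  0.31  0.    1.27 -0.    0.61]
turn(frac) [-0.0001 -0.0001 -0.    ] then shift frac [-0.1626 -0.5487  0.0017] mm [-130.1 -439.     1.4]
```

View pics/b2.png

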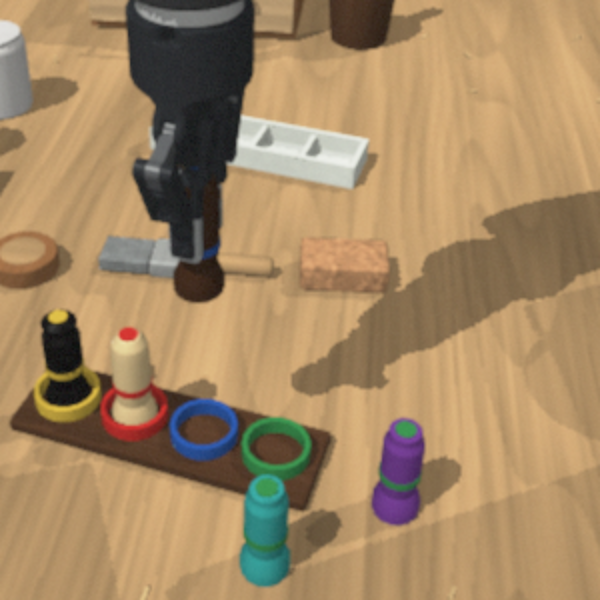

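Walnut is held (crop 200,240). I'll carry it to the second-farthest compartment.

```bash
python3 -m crank '[[[-0.0051,-0.0172,0,0,0,0],[-0.0102,-0.0343,0,0,0,0],[-0.0102,-0.0343,0,0,0,0],[-0.0102,-0.0343,0,0,0,0],[-0.0102,-0.0343,0,0,0,0],[-0.0102,-0.0343,0,0,0,0],[-0.0102,-0.0343,0,0,0,0],[-0.0102,-0.0343,0,0,0,0],[-0.0102,-0.0343,0,0,0,0],[-0.0102,-0.0343,0,0,0,0],[-0.0102,-0.0343,0,0,0,0],[-0.0102,-0.0343,0,0,0,0],[-0.0102,-0.0343,0,0,0,0],[-0.0102,-0.0343,0,0,0,0],[-0.0102,-0.0343,0,0,0,0],[-0.0102,-0.0343,0,0,0,0],[-0.0051,-0.0172,0,0,0,0],[0,0,0,0,0,0],[0,0,0,0,0,0],[0,0,0,0,0,0]]]'; python3 go.py .5514 -.232 .09
```

```text
t: 18.85
tool_pos: [0.5516, -0.2313, 0.2015]
eef_rot: [0.099, 0.995, 0.0, -0.0]
contact_force: [0.2, -0.2, -1.2]
gripper_width: 0.0288
t 18.85 pos [ 0.5516 -0.2313  0.2015] F [ 0.2 -0.2 -1.2] w 0.0288 j [-0.4   0.38  0.11  1.3   0.   -0.2 ]
turn(frac) [ 0.0001 -0.0004  0.0004] then shift frac [ 1.000e-04 -1.000e-03  1.394e-01] mm [ 1.000e-01 -8.000e-01  1.115e+02]
```

```bash
python3 -m crank '[[[0,-0.001,0.015,0,0,0],[0,0,0.03,0,0,0],[0,0,0.03,0,0,0],[0,0,0.03,0,0,0],[0,0,0.02,0,0,0],[0,0,0.014,0,0,0],[0,0,0,0,0,0],[0,0,0,0,0,0]]]'; python3 - <<'E'
from h import *
a=snapshot("side")[110:260,180:400]; cv2.imwrite("pics/b3.png",cv2.cvtColor(cv2.resize(a,None,fx=3,fy=3),cv2.COLOR_RGB2BGR))
E
```

```text
t: 19.65
tool_pos: [0.552, -0.2328, 0.0908]
eef_rot: [0.1, 0.995, -0.0, 0.0]
contact_force: [0.9, -0.2, 0.4]
gripper_width: 0.029
```

View pics/b3.png

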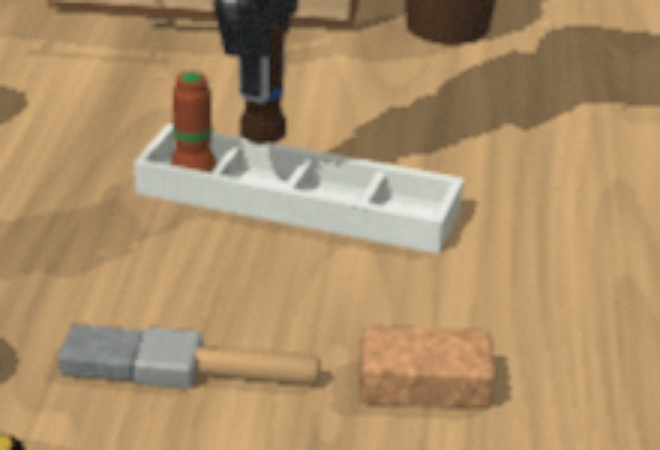

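Walnut hangs over the second compartment (crop 264,135). I'll lower and release it.

```bash
python3 -m crank '[[[0,0,0.015,0,0,0],[0,0,0.015,0,0,0],[0,0,0.012,0,0,0],[0,0,0.008,0,0,0],[0,0,0.004,0,0,0],[0,0,0.003,0,0,0],[0,0,0.001,0,0,0],[0,0,0,0,0,0]]]'
```

```text
t: 20.5
tool_pos: [0.5519, -0.233, 0.0444]
eef_rot: [0.1, 0.995, -0.0, 0.0]
contact_force: [-0.2, 0.6, 0.1]
gripper_width: 0.0289
```

```bash
python3 -m crank '[[[0,0,0.0008,0,0,0],[0,0,0,0,0,0]]]'; python3 -m crank '[[[0,0,0,0,0,0],[0,0,0,0,0,0],[0,0,0,0,0,0],[0,0,0,0,0,0],[0,0,0,0,0,0],[0,0,0,0,0,0],[0,0,0,0,0,0],[0,0,-0.01,0,0,0],[0,0,-0.02,0,0,0],[0,0,-0.04,0,0,0],[0,0,-0.05,0,0,0],[0,0,-0.04,0,0,0],[0,0,-0.03,0,0,0],[0,0,-0.006,0,0,0],[0,0,0,0,0,0]]]' -1;python3 go.py .568 .2138 .2;python3 - <<'E'
from h import *
a=snapshot("side")[60:260,150:420]; cv2.imwrite("pics/b4.png",cv2.cvtColor(cv2.resize(a,None,fx=2.5,fy=2.5),cv2.COLOR_RGB2BGR))
E
```

```text
t: 20.7
tool_pos: [0.5521, -0.2331, 0.0441]
eef_rot: [0.1, 0.995, -0.0, 0.0]
contact_force: [0.1, 1.0, 2.8]
gripper_width: 0.0286
t: 22.2
tool_pos: [0.5521, -0.2331, 0.2012]
eef_rot: [0.1, 0.995, -0.0, 0.001]
contact_force: [-0.8, -0.5, -0.4]
gripper_width: 0.0853
t 22.2 pos [ 0.5521 -0.2331  0.2012] F [-0.8 -0.5 -0.4] w 0.0853 j [-0.4   0.38  0.11  1.3  -0.   -0.2 ]
turn(frac) [-0.0002  0.0009 -0.    ] then shift frac [0.0914 0.5515 0.0015] mm [ 73.1 441.2   1.2]
```

View pics/b4.png

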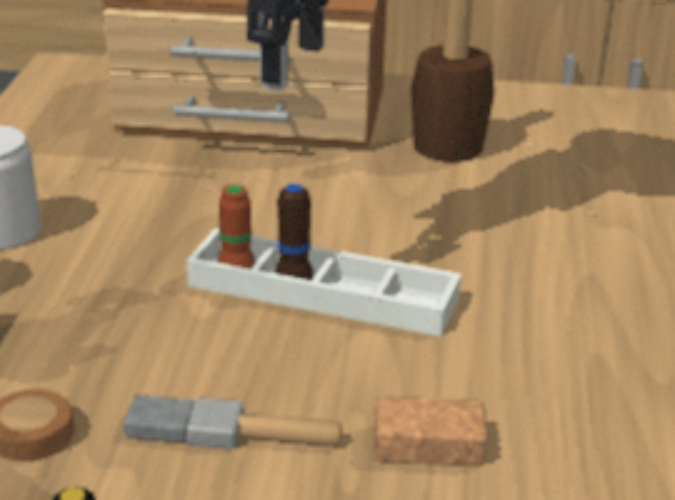

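Cherry and walnut both stand upright (crop 235,225 and 294,232). Next is pale.

```bash
python3 -m crank '[[[0.003,0.0175,0,0,0,0],[0.0057,0.0345,0,0,0,0],[0.0057,0.0345,0,0,0,0],[0.0057,0.0345,0,0,0,0],[0.0057,0.0345,0,0,0,0],[0.0057,0.0345,0,0,0,0],[0.0057,0.0345,0,0,0,0],[0.0057,0.0345,0,0,0,0],[0.0057,0.0345,0,0,0,0],[0.0057,0.0345,0,0,0,0],[0.0057,0.0345,0,0,0,0],[0.0057,0.0345,0,0,0,0],[0.0057,0.0345,0,0,0,0],[0.0057,0.0345,0,0,0,0],[0.0057,0.0345,0,0,0,0],[0.0057,0.0345,0,0,0,0],[0.003,0.0172,0,0,0,0],[0,0,0.001,0,0,0],[0,0,0,0,0,0],[0,0,0,0,0,0]]]'; python3 go.py .568 .2138 .0495
```

```text
t: 24.25
tool_pos: [0.5674, 0.2136, 0.1992]
eef_rot: [0.1, 0.995, -0.0, -0.0]
contact_force: [0.5, -1.2, 0.2]
gripper_width: 0.0852
t 24.25 pos [0.5674 0.2136 0.1992] F [ 0.5 -1.2  0.2] w 0.0852 j [ 0.36  0.39  0.13  1.31 -0.    0.56]
turn(frac) [-0.0004 -0.0003 -0.0004] then shift frac [-0.0006  0.0004  0.1871] mm [ -0.5   0.3 149.7]
```

```bash
python3 -m crank '[[[-0.0005,0.0005,0.02,0,0,0],[0,0,0.03,0,0,0],[0,0,0.03,0,0,0],[0,0,0.03,0,0,0],[0,0,0.03,0,0,0],[0,0,0.02,0,0,0],[0,0,0.015,0,0,0],[0,0,0.008,0,0,0],[0,0,0.004,0,0,0],[0,0,0,0,0,0]]]'; python3 -m crank '[[[0,0,0,0,0,0],[0,0,0,0,0,0],[0,0,0,0,0,0],[0,0,0,0,0,0],[0,0,0,0,0,0],[0,0,0,0,0,0],[0,0,0,0,0,0],[0,0,0,0,0,0],[0,0,0,0,0,0],[0,0,0,0,0,0],[0,0,0,0,0,0],[0,0,0,0,0,0]]]' 1;
```

```text
t: 25.25
tool_pos: [0.5684, 0.2147, 0.0501]
eef_rot: [0.1, 0.995, 0.0, 0.0]
contact_force: [-0.5, 1.0, -0.4]
gripper_width: 0.0857
t: 26.45
tool_pos: [0.5684, 0.2149, 0.0503]
eef_rot: [0.1, 0.995, 0.0, 0.0]
contact_force: [-1.4, -0.8, 5.3]
gripper_width: 0.0292
```

```bash
python3 -m crank '[[[0,0,-0.01,0,0,0],[0,0,-0.02,0,0,0],[0,0,-0.03,0,0,0],[0,0,-0.04,0,0,0],[0,0,-0.04,0,0,0],[0,0,-0.03,0,0,0],[0,0,-0.02,0,0,0],[0,0,0,0,0,0],[0,0,0,0,0,0]]]';  python3 go.py .4928 -.2195 .2;python3 - <<'E'
from h import *
a=snapshot("side")[100:400,150:450]; cv2.imwrite("pics/c2.png",cv2.cvtColor(cv2.resize(a,None,fx=2,fy=2),cv2.COLOR_RGB2BGR))
E
```

```text
t: 27.35
tool_pos: [0.5681, 0.2148, 0.2015]
eef_rot: [0.1, 0.995, -0.0, -0.0]
contact_force: [-0.1, 0.1, -1.1]
gripper_width: 0.0286
t 27.35 pos [0.5681 0.2148 0.2015] F [-0.1  0.1 -1.1] w 0.0286 j [ 0.36  0.39  0.13  1.31 -0.    0.56]
turn(frac) [-0.0001 -0.0001  0.    ] then shift frac [-0.0155 -0.5508  0.0019] mm [ -12.4 -440.6    1.5]
```

View pics/c2.png

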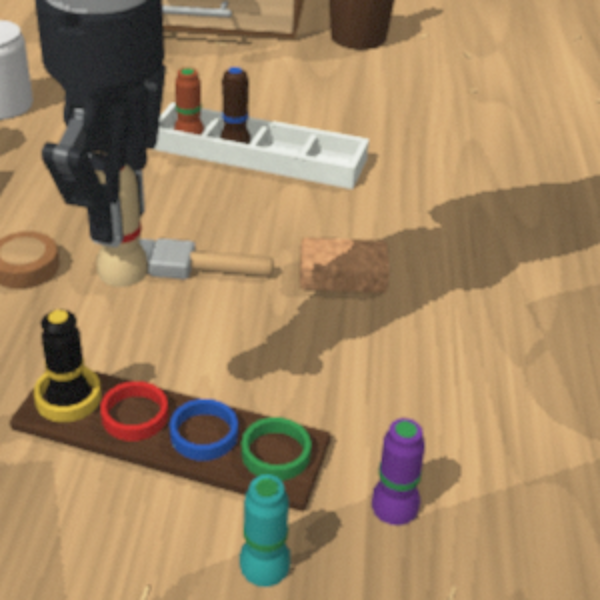

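Pale is held (crop 122,240). I'll carry it to the third compartment.

```bash
python3 -m crank '[[[-0.0005,-0.0172,0,0,0,0],[-0.001,-0.0344,0,0,0,0],[-0.001,-0.0344,0,0,0,0],[-0.001,-0.0344,0,0,0,0],[-0.001,-0.0344,0,0,0,0],[-0.001,-0.0344,0,0,0,0],[-0.001,-0.0344,0,0,0,0],[-0.001,-0.0344,0,0,0,0],[-0.001,-0.0344,0,0,0,0],[-0.001,-0.0344,0,0,0,0],[-0.001,-0.0344,0,0,0,0],[-0.001,-0.0344,0,0,0,0],[-0.001,-0.0344,0,0,0,0],[-0.001,-0.0344,0,0,0,0],[-0.001,-0.0344,0,0,0,0],[-0.001,-0.0344,0,0,0,0],[0,-0.0172,0,0,0,0],[0,0,0,0,0,0],[0,0,0,0,0,0],[0,0,0,0,0,0]]]'; python3 go.py .4928 -.2195 .09
```

```text
t: 29.4
tool_pos: [0.4928, -0.2184, 0.2017]
eef_rot: [0.099, 0.995, 0.0, -0.0]
contact_force: [-0.2, -0.6, -0.2]
gripper_width: 0.0285
t 29.4 pos [ 0.4928 -0.2184  0.2017] F [-0.2 -0.6 -0.2] w 0.0285 j [-0.42  0.27 -0.04  1.26  0.   -0.22]
turn(frac) [ 0.0001 -0.0002  0.0003] then shift frac [-0.0002 -0.0014  0.1396] mm [ -0.2  -1.1 111.7]
```

```bash
python3 -m crank '[[[0,-0.001,0.015,0,0,0],[0,0,0.03,0,0,0],[0,0,0.03,0,0,0],[0,0,0.03,0,0,0],[0,0,0.02,0,0,0],[0,0,0.014,0,0,0],[0,0,0,0,0,0],[0,0,0,0,0,0]]]'; python3 - <<'E'
from h import *
a=snapshot("side")[110:260,180:400]; cv2.imwrite("pics/c3.png",cv2.cvtColor(cv2.resize(a,None,fx=3,fy=3),cv2.COLOR_RGB2BGR))
E
```

```text
t: 30.2
tool_pos: [0.493, -0.2197, 0.0909]
eef_rot: [0.099, 0.995, -0.0, 0.0]
contact_force: [0.4, -0.1, -0.4]
gripper_width: 0.0288
```

View pics/c3.png

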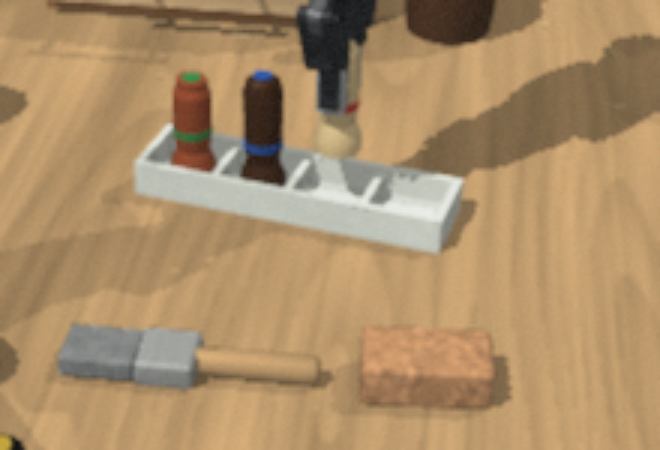

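Pale hangs over the third compartment (crop 338,145). I'll lower and release it.

```bash
python3 -m crank '[[[0,0,0.015,0,0,0],[0,0,0.015,0,0,0],[0,0,0.012,0,0,0],[0,0,0.008,0,0,0],[0,0,0.004,0,0,0],[0,0,0.003,0,0,0],[0,0,0.0015,0,0,0],[0,0,0,0,0,0],[0,0,0,0,0,0]]]'
```

```text
t: 31.15
tool_pos: [0.4929, -0.22, 0.0443]
eef_rot: [0.1, 0.995, -0.0, 0.0]
contact_force: [-1.9, 0.8, 3.5]
gripper_width: 0.0288
```

```bash
python3 -m crank '[[[0,0,0,0,0,0],[0,0,0,0,0,0],[0,0,0,0,0,0],[0,0,0,0,0,0],[0,0,0,0,0,0],[0,0,0,0,0,0],[0,0,0,0,0,0],[0,0,-0.01,0,0,0],[0,0,-0.02,0,0,0],[0,0,-0.04,0,0,0],[0,0,-0.05,0,0,0],[0,0,-0.04,0,0,0],[0,0,-0.03,0,0,0],[0,0,-0.006,0,0,0],[0,0,0,0,0,0]]]' -1;python3 go.py .6261 .2023 .2;python3 - <<'E'
from h import *
a=snapshot("side")[60:260,150:420]; cv2.imwrite("pics/c4.png",cv2.cvtColor(cv2.resize(a,None,fx=2.5,fy=2.5),cv2.COLOR_RGB2BGR))
E
```

```text
t: 32.65
tool_pos: [0.4932, -0.2201, 0.2016]
eef_rot: [0.1, 0.995, -0.0, 0.001]
contact_force: [-0.2, 0.0, 0.2]
gripper_width: 0.0853
t 32.65 pos [ 0.4932 -0.2201  0.2016] F [-0.2  0.   0.2] w 0.0853 j [-0.42  0.27 -0.04  1.25 -0.   -0.22]
turn(frac) [-0.0003  0.0009 -0.    ] then shift frac [-0.0581  0.5505  0.002 ] mm [-46.5 440.4   1.6]
```

View pics/c4.png

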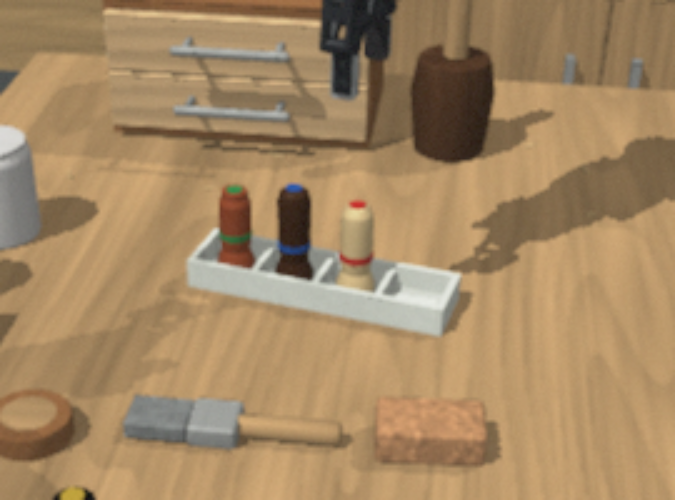

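Three stand upright in the far, second and third compartments; the near one (crop 420,290) is free. Last is ebony.

```bash
python3 -m crank '[[[-0.0018,0.0172,0,0,0,0],[-0.0036,0.0344,0,0,0,0],[-0.0036,0.0344,0,0,0,0],[-0.0036,0.0344,0,0,0,0],[-0.0036,0.0344,0,0,0,0],[-0.0036,0.0344,0,0,0,0],[-0.0036,0.0344,0,0,0,0],[-0.0036,0.0344,0,0,0,0],[-0.0036,0.0344,0,0,0,0],[-0.0036,0.0344,0,0,0,0],[-0.0036,0.0344,0,0,0,0],[-0.0036,0.0344,0,0,0,0],[-0.0036,0.0344,0,0,0,0],[-0.0036,0.0344,0,0,0,0],[-0.0036,0.0344,0,0,0,0],[-0.0036,0.0344,0,0,0,0],[-0.0018,0.0172,0,0,0,0],[0,0,0.001,0,0,0],[0,0,0,0,0,0],[0,0,0,0,0,0]]]'; python3 go.py .6261 .2023 .0495
```

```text
t: 34.7
tool_pos: [0.6249, 0.2015, 0.1997]
eef_rot: [0.1, 0.995, -0.0, -0.0]
contact_force: [-0.2, 1.0, 0.1]
gripper_width: 0.0857
t 34.7 pos [0.6249 0.2015 0.1997] F [-0.2  1.   0.1] w 0.0857 j [ 0.31  0.48  0.27  1.36 -0.    0.51]
turn(frac) [-0.0003 -0.0003 -0.0004] then shift frac [-0.0012  0.0013  0.1877] mm [ -1.    1.1 150.2]
```

```bash
python3 -m crank '[[[-0.001,0.001,0.02,0,0,0],[0,0,0.03,0,0,0],[0,0,0.03,0,0,0],[0,0,0.03,0,0,0],[0,0,0.03,0,0,0],[0,0,0.02,0,0,0],[0,0,0.015,0,0,0],[0,0,0.008,0,0,0],[0,0,0.0045,0,0,0],[0,0,0,0,0,0]]]'; python3 -m crank '[[[0,0,0,0,0,0],[0,0,0,0,0,0],[0,0,0,0,0,0],[0,0,0,0,0,0],[0,0,0,0,0,0],[0,0,0,0,0,0],[0,0,0,0,0,0],[0,0,0,0,0,0],[0,0,0,0,0,0],[0,0,0,0,0,0],[0,0,0,0,0,0],[0,0,0,0,0,0]]]' 1;
```

```text
t: 35.7
tool_pos: [0.6265, 0.2029, 0.0501]
eef_rot: [0.1, 0.995, 0.0, 0.0]
contact_force: [-0.1, -0.2, -0.2]
gripper_width: 0.0857
t: 36.9
tool_pos: [0.6265, 0.2032, 0.0503]
eef_rot: [0.1, 0.995, 0.0, 0.0]
contact_force: [-1.3, -0.2, 5.8]
gripper_width: 0.0287
```

```bash
python3 -m crank '[[[0,0,-0.01,0,0,0],[0,0,-0.02,0,0,0],[0,0,-0.03,0,0,0],[0,0,-0.04,0,0,0],[0,0,-0.04,0,0,0],[0,0,-0.03,0,0,0],[0,0,-0.02,0,0,0],[0,0,0,0,0,0],[0,0,0,0,0,0]]]';  python3 go.py .4341 -.207 .2;python3 - <<'E'
from h import *
a=snapshot("side")[100:400,130:430]; cv2.imwrite("pics/d2.png",cv2.cvtColor(cv2.resize(a,None,fx=2,fy=2),cv2.COLOR_RGB2BGR))
E
```

```text
t: 37.8
tool_pos: [0.6261, 0.203, 0.2014]
eef_rot: [0.1, 0.995, -0.0, -0.0]
contact_force: [-0.0, -0.0, -2.1]
gripper_width: 0.0283
t 37.8 pos [0.6261 0.203  0.2014] F [-0.  -0.  -2.1] w 0.0283 j [ 0.31  0.48  0.28  1.37 -0.    0.51]
turn(frac) [-0.0002 -0.0001 -0.    ] then shift frac [ 0.1336 -0.55    0.0017] mm [ 106.8 -440.     1.4]
```

View pics/d2.png

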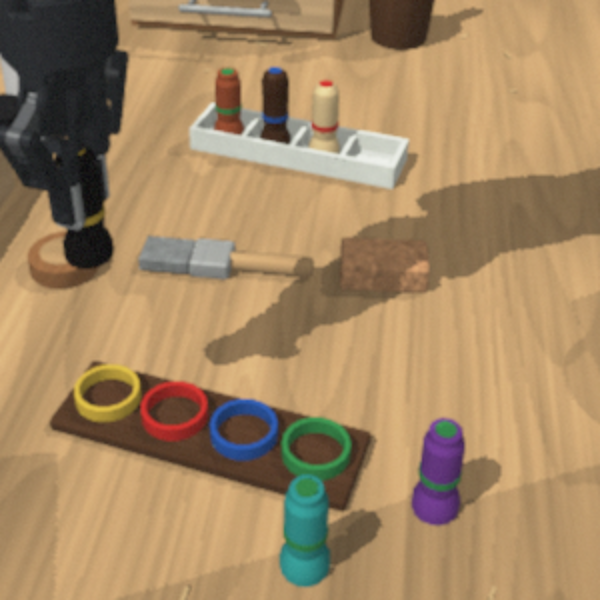

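Ebony is held (crop 88,220). I'll carry it to the nearest compartment.

```bash
python3 -m crank '[[[0.0042,-0.0172,0,0,0,0],[0.0083,-0.0344,0,0,0,0],[0.0083,-0.0344,0,0,0,0],[0.0083,-0.0344,0,0,0,0],[0.0083,-0.0344,0,0,0,0],[0.0083,-0.0344,0,0,0,0],[0.0083,-0.0344,0,0,0,0],[0.0083,-0.0344,0,0,0,0],[0.0083,-0.0344,0,0,0,0],[0.0083,-0.0344,0,0,0,0],[0.0083,-0.0344,0,0,0,0],[0.0083,-0.0344,0,0,0,0],[0.0083,-0.0344,0,0,0,0],[0.0083,-0.0344,0,0,0,0],[0.0083,-0.0344,0,0,0,0],[0.0083,-0.0344,0,0,0,0],[0.0042,-0.0172,0,0,0,0],[0,0,0,0,0,0],[0,0,0,0,0,0],[0,0,0,0,0,0]]]'; python3 go.py .4341 -.207 .09
```

```text
t: 39.85
tool_pos: [0.4348, -0.2067, 0.2017]
eef_rot: [0.099, 0.995, 0.0, -0.0]
contact_force: [1.4, 0.0, -1.3]
gripper_width: 0.0283
t 39.85 pos [ 0.4348 -0.2067  0.2017] F [ 1.4  0.  -1.3] w 0.0283 j [-0.44  0.18 -0.17  1.22  0.   -0.24]
turn(frac) [ 0.0001 -0.0002  0.0003] then shift frac [ 0.0008 -0.0006  0.1396] mm [  0.6  -0.5 111.7]
```

```bash
python3 -m crank '[[[0.001,0,0.015,0,0,0],[0,0,0.03,0,0,0],[0,0,0.03,0,0,0],[0,0,0.03,0,0,0],[0,0,0.02,0,0,0],[0,0,0.014,0,0,0],[0,0,0,0,0,0],[0,0,0,0,0,0]]]'; python3 - <<'E'
from h import *
a=snapshot("side")[110:260,180:400]; cv2.imwrite("pics/d3.png",cv2.cvtColor(cv2.resize(a,None,fx=3,fy=3),cv2.COLOR_RGB2BGR))
E
```

```text
t: 40.65
tool_pos: [0.4343, -0.207, 0.0911]
eef_rot: [0.099, 0.995, -0.0, 0.0]
contact_force: [-0.8, -0.8, -0.5]
gripper_width: 0.0285
```

View pics/d3.png

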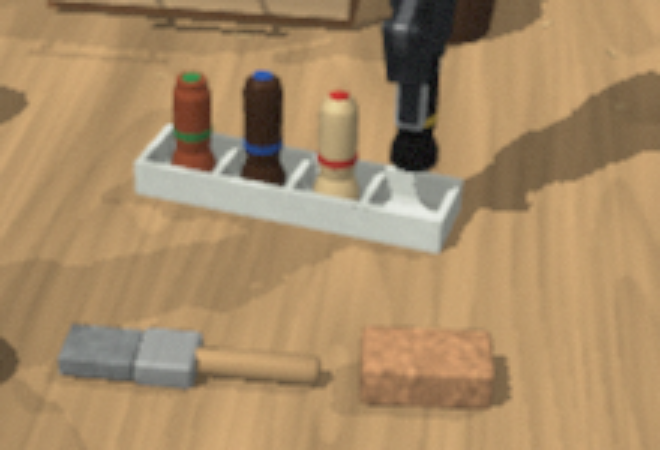

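Ebony hangs over the near compartment (crop 413,155). I'll lower and release it.

```bash
python3 -m crank '[[[0,0,0.015,0,0,0],[0,0,0.015,0,0,0],[0,0,0.012,0,0,0],[0,0,0.008,0,0,0],[0,0,0.004,0,0,0],[0,0,0.003,0,0,0],[0,0,0.0015,0,0,0],[0,0,0,0,0,0],[0,0,0,0,0,0]]]'
```

```text
t: 41.6
tool_pos: [0.4341, -0.2073, 0.0443]
eef_rot: [0.1, 0.995, -0.0, 0.0]
contact_force: [-1.4, -0.1, 2.4]
gripper_width: 0.0287
```

```bash
python3 -m crank '[[[0,0,0,0,0,0],[0,0,0,0,0,0],[0,0,0,0,0,0],[0,0,0,0,0,0],[0,0,0,0,0,0],[0,0,0,0,0,0],[0,0,0,0,0,0],[0,0,-0.01,0,0,0],[0,0,-0.02,0,0,0],[0,0,-0.04,0,0,0],[0,0,-0.05,0,0,0],[0,0,-0.04,0,0,0],[0,0,-0.03,0,0,0],[0,0,-0.006,0,0,0],[0,0,0,0,0,0]]]' -1;python3 -m crank '[[[0,0.03,0,0,0,0],[0,0.04,0,0,0,0],[0,0.04,0,0,0,0],[0,0.04,0,0,0,0],[0,0.04,0,0,0,0],[0,0.03,0,0,0,0],[0,0.03,0,0,0,0],[0,0,0,0,0,0],[0,0,0,0,0,0],[0,0,0,0,0,0]]]'; python3 - <<'E'
from h import *
i=snapshot("side"); cv2.imwrite("pics/d4.png",cv2.cvtColor(i,cv2.COLOR_RGB2BGR))
a=snapshot("top")[120:280,340:470]; cv2.imwrite("pics/d4t.png",cv2.cvtColor(cv2.resize(a,None,fx=3.5,fy=3.5),cv2.COLOR_RGB2BGR))
for c in "side","top":
  for k in ("cherry_mid","walnut_mid","pale_mid","ebony_mid"): print(c,k,[(np.round(d["point"],3).tolist(),round(d["p"],2)) for d in boxes_of(k,c)][:3])
E
```

```text
t: 43.1
tool_pos: [0.4343, -0.2074, 0.2015]
eef_rot: [0.1, 0.995, -0.0, 0.001]
contact_force: [-0.5, 1.1, -0.8]
gripper_width: 0.0855
t: 44.1
tool_pos: [0.4731, -0.0118, 0.2]
eef_rot: [0.1, 0.995, -0.0, -0.001]
contact_force: [0.4, 0.1, -0.1]
gripper_width: 0.0852
side cherry_mid [([0.363, 0.275, 0.05], 0.9), ([0.604, -0.231, 0.062], 0.85), ([0.441, 0.337, 0.054], 0.69)]
side walnut_mid [([0.55, -0.22, 0.061], 0.85)]
side pale_mid [([0.485, -0.208, 0.053], 0.71)]
side ebony_mid [([0.431, -0.196, 0.055], 0.76)]
top cherry_mid [([0.443, 0.32, 0.067], 0.84), ([0.509, 0.226, 0.025], 0.69), ([0.352, 0.258, 0.077], 0.6)]
top walnut_mid []
top pale_mid []
top ebony_mid []
```

View pics/d4.png

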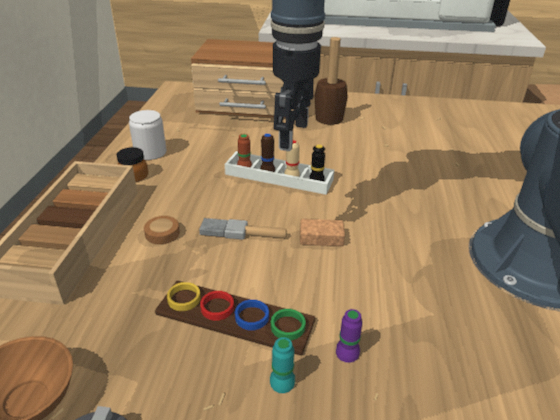

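View pics/d4t.png

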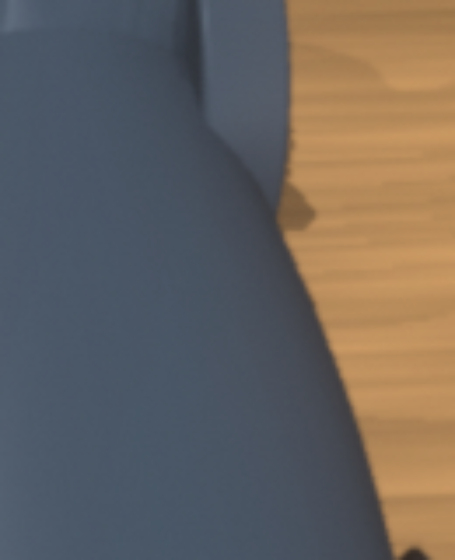

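The side view shows the order cherry (244,150), walnut (267,153), pale (293,158), ebony (318,163), all upright. The arm blocks the top view, so I'll move it aside and look again.

```bash
python3 -m crank '[[[0,0.03,0,0,0,0],[0,0.04,0,0,0,0],[0,0.04,0,0,0,0],[0,0.04,0,0,0,0],[0,0.04,0,0,0,0],[0,0.04,0,0,0,0],[0,0.04,0,0,0,0],[0,0.03,0,0,0,0],[0,0,0,0,0,0],[0,0,0,0,0,0],[0,0,0,0,0,0]]]'; python3 - <<'E'
from h import *
i=snapshot("side")[110:220,200:360]; t=snapshot("top")[120:280,340:470]
cv2.imwrite("pics/e.png",cv2.cvtColor(np.hstack([cv2.resize(i,(480,330)),cv2.resize(t,(268,330))]),cv2.COLOR_RGB2BGR))
E
```

```text
t: 45.7
tool_pos: [0.521, 0.2233, 0.2006]
eef_rot: [0.1, 0.995, -0.0, -0.0]
contact_force: [-0.7, 0.2, -0.2]
gripper_width: 0.0851
```

View pics/e.png

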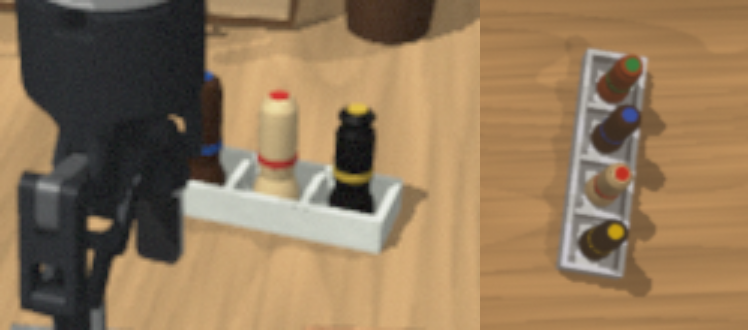

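The top view shows one handle per compartment, all upright. From far to near they are green, blue, red and yellow.

```bash
python3 -c "
from cell import *
print(hand_in())"
```

```text
the job is handed in; nothing more can be done
None
```

I moved all four handles into the rack in reverse order and handed the job in at about 46 s of the 128 s allowed. From the farthest compartment to the nearest they are cherry, walnut, pale and ebony.

**Last checks:**
- The final side and top pictures together show one upright handle in each compartment. The gripper was open and about 0.45 m away.
- The wrist force reading never went above about 6 N where I read it, at the end of each move.
- The purple and turquoise look-alikes, the rings and the clutter did not move.

**Disagreements:**
- The two cameras put the rack about 5 mm apart in y, and fitting both gave a rim height of 24 mm against the stated 28 mm. I used a value in between, which was well inside the 9 mm of play around each handle.
- In the first of the final top views the arm hid the rack, and the networks found none of the four handles there. I confirmed the result by eye after moving the arm aside.

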